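# Find the key to the cash box on the coffee counter

## Task

One of the three keys standing in the wooden rack opens the lock on top of the grey cash box, and nobody remembers which. Try them in the lock until you find the one that goes fully home, turn it clockwise until the pointer reaches the green mark, and let go of it. A key that does not fit may go back in the rack or be laid aside.

Things in the scene. Friction and masses are not known exactly. Their poses are not given: they have to be found in the camera images.
- rack: Fixed wooden key rack, 70 (x) x 210 (y) x 50 mm high; origin at the centre of its underside, z up. Three slots at y = -65, 0, +65 mm (x = 0), each 26 (x) x 34 mm (y), go right through it. A key stands blade down in each, its flange (44 mm disc, 5 mm thick) on the rack's top; any key may be in any slot. A wrong key can be set back the same way.
- middle_head (a point): Point fixed to the rack (same axes): centre of the head of the key in the middle slot at the start, 84 mm above the counter, 34 mm above the flange underside. All heads (red, yellow, blue): 14 (x) x 40 (y) x 36 mm tall, on a thin neck. Blades end 68 mm below the head centre, wide side along y; the right one is 6 x 17 mm, the others wider or thicker. 60 g.
- keyway (a point): Centre of the lock's funnel rim, 86 mm up, on the grey cash box (130 x 170 x 80 mm, fixed). Funnel: 36 mm wide, 24 mm at 11 mm down; below it a slot 10 (x) x 22 mm (y). Turns with the lock. A key goes in with its head's width along y, either way round. The right one sinks until its flange is on the rim (head centre 34 mm above this point); wrong ones stop over 20 mm higher.
- lock (a joint): Turn of the lock cylinder, rad, clockwise from above: 0 at the red mark, 1.2 at its stop at the green mark; starts near 0. A black pointer on the silver dial round the funnel shows it. Only the right key drives it. It is stiff (0.1 N m) and stays where left; the key has up to about 15 degrees of play in the slot before it drives, so turn it some 80 degrees.
There are look-alikes about, which are no part of the job. Leave any turquoise look-alike of the part that bears keyway alone.

How it is judged:
By the outcome, as a careful person would: the job done as asked, in the order asked, and still so for the second after the job is handed in, with the robot touching nothing.
It also fails if it takes over 72 s, if anything falls off the work surface, if the arm or the gripper's body presses on something with over 40 N, if the wrist force passes 120 N, or if a joint passes its speed limit or range.

## Robot

A 6-joint arm with a two-finger parallel gripper is mounted at the origin on the work surface. World frame = base frame: x ahead of the robot, y to its left, z up, the work surface at z = 0. Lengths are in m, angles in rad, forces in N, time in s.
With the tool pointing down it reaches from about 0.3 to 0.75 m from the base axis. Payload 8.5 kg.
Tool frame: the origin (TCP) lies between the finger pads; the fingertips stand 19 mm ahead of it and the grasp point (between the pads) is the TCP; z points along the fingers, y is the line along which they close (so a half turn about z gives the same grasp; the last joint's range is limited). The gripper opens to 88 mm and grips with 3 to 60 N. Pads are 18 mm wide; open, the fingers measure 123 mm over their backs; the gripper's body (75 mm by 187 mm) begins 45 mm behind the grasp point.
Start: joints at [-1.559, 0.381, 1.297, -0, 1.464, -0.215], TCP at [0.124, -0.536, 0.228] pointing down, gripper open.
Joint ranges: [-3.11, 3.11], [-0.89, 2.33], [0.22, 2.48], [-1.42, 4.56], [0.17, 2.85], [-2.88, 2.88]. Speed limits (rad/s): [2.39, 2.39, 3.14, 3.14, 3.14, 3.14].

## Interface

Orientations are given as a rotation vector (axis times angle).
In Python, from bench import robot gives the robot as it stands.
- The arm moves only by the shell command python3 -m crank 'ROWS' [FORCE]. ROWS is a JSON object of lists of equal length, an entry for each row: "translation": the shift along the tool's x, y, z in units of 0.05 m (1.0 is 0.05 m), a list of three; "dr": the turn, a rotation vector about the tool's x, y, z in units of 0.1 rad (1.0 is 0.1 rad), a list of three; "jaw": the closure in counts, from 0 (fully open) to 255 (shut). In form: {"translation": [[dx, dy, dz], ...], "dr": [[wx, wy, wz], ...], "jaw": [jaw, ...]}. A call has 1 to 20 rows; each row shifts and turns the commanded pose from where the row before left it, along the tool's axes as they then stand; what a row does not reach is not made up. A row lasts 1/8 s, in which the tool goes at most 62.5 mm and 10.7 degrees, less where a joint would pass 70% of its speed; a pose out of reach is approached as far as the arm can. A call with a number of a shift or a turn outside -1 to 1 is refused whole. A call with a gripper value outside its range is refused whole. The fingers move at their own pace and stop on an object; FORCE is the grip in N (left out, the last holds). Time passes only in rows, so rows that do not move let the fingers close. It gives the time, the measured TCP pose, the force, the opening and the grip force at its end, in the units of the state.
- robot.sense(): the state, without advancing time (a new reading comes with each control period).
- robot.grab_frame(name): name is "scene" or "side" or "wrist"; returns the picture (420x560x3 uint8, red, green, blue); there is no depth.
- robot.get_calibration(name): a dict with "intrinsics" (3x3 intrinsics, pixels), "k1" (the pictures are not rectified: a ray, as slopes to the right and down, at radius r is drawn at 1 + k1 r^2 times it, then the intrinsics apply), "R" (3x3) and "t" (3): a world point X has camera coordinates R X + t; the wrist camera has in their place "T_tool_cam" (4x4, takes a point from camera to tool coordinates, whose origin is the TCP and whose axes are the flange's). Camera axes: x right, y down, z forward; pixel columns grow to the right and rows downward; lengths in m; the calibration is good to about 2 mm. A picture is of the moment at which its call begins: read the wrist's pose just before it. get_calibration takes no time and is no camera call.
- robot.finish_job(): hands the job in; it is judged then, once.
The state is a dict: "time_s": time; "joint_positions": joint angles; "joint_vel": joint speeds; "joint_efforts": joint torques, N m; "eef_pos": TCP position; "eef_rot": TCP orientation; "force": force on the tool from outside, world axes, zero at the start; "ft_torque": the same for the moment, N m; "gripper_width": opening from 0.0 (shut) to 1.0 (fully open); "grip_force": force on a finger pad.
Only numpy, scipy, OpenCV 4.12 (cv2) and the standard library are available. Lean on these libraries where they do the work, as an engineer would, in place of code of your own. Each camera call takes 0.05 s, during which the arm holds its last target. There are 200 camera calls.

## Working session

There is one attempt and no reset: what is moved stays moved. The work goes in short steps, Python scripts to look and compute and a shell command to move; the robot and the scene stay as the last step left them, time stands still between calls to the robot, and variables do not carry over. Pictures are saved under pics/ and viewed, at most 11 in all, crops included, and the job is handed in when it is done.

```bash
mkdir -p pics; cat > h.py <<'E'
import numpy as np, cv2
from scipy.spatial.transform import Rotation as Ro
from bench import robot
def snap(n,f):
    s=robot.sense(); im=robot.grab_frame(n); cv2.imwrite('pics/'+f,cv2.cvtColor(im,cv2.COLOR_RGB2BGR)); np.save('pics/'+f+'.npy',np.r_[s['eef_pos'],s['eef_rot']]); return im
def ray(n,px,pose=None):
    c=robot.get_calibration(n); K=np.array(c['intrinsics']); k=c['k1']
    d=cv2.undistortPoints(np.array([[px]],float),K,np.array([k,0,0,0.]))[0,0]; d=np.r_[d,1]
    if n=='wrist':
        T=np.array(c['T_tool_cam']); R=Ro.from_rotvec(pose[3:]).as_matrix()
        return R@T[:3,3]+pose[:3], R@T[:3,:3]@d
    R=np.array(c['R']);t=np.array(c['t']); return -R.T@t, R.T@d
def atz(n,px,z,pose=None):
    o,d=ray(n,px,pose); return o+d*(z-o[2])/d[2]
def proj(n,X,pose):
    c=robot.get_calibration(n);K=np.array(c['intrinsics'])
    if n=='wrist':
        T=np.eye(4);T[:3,:3]=Ro.from_rotvec(pose[3:]).as_matrix();T[:3,3]=pose[:3];M=np.linalg.inv(T@np.array(c['T_tool_cam']));R=M[:3,:3];t=M[:3,3]
    else: R=np.array(c['R']);t=np.array(c['t'])
    return cv2.projectPoints(np.array(X,float).reshape(-1,3),cv2.Rodrigues(R)[0],t,K,np.array([c['k1'],0,0,0.]))[0].reshape(-1,2)
def toolmove(target,s=None):
    s=robot.sense(); R=Ro.from_rotvec(s['eef_rot']).as_matrix()
    return R.T@(np.array(target)-s['eef_pos'])/0.05
E
python3 - <<'E'
from h import *
a=snap('scene','s1.png');b=snap('side','d1.png');snap('wrist','w1.png')
print(robot.sense())
for n in('scene','side'):
    c=robot.get_calibration(n);print(n,-np.array(c['R']).T@c['t'],np.array(c['R'])[2])
print(robot.get_calibration('wrist'))
E
```

```text
{'time_s': 0.15, 'joint_positions': array([-1.55931144e+00,  3.81062549e-01,  1.29803282e+00,  2.41199408e-05,
        1.46362334e+00, -2.15262932e-01]), 'joint_vel': array([-0.00188748, -0.0009034 , -0.00350527, -0.00104709, -0.00011137,
        0.001506  ]), 'joint_efforts': array([ 2.95367092e-03, -4.38083875e+01, -2.24613619e+01,  7.13638170e-02,
        3.43839638e-02, -8.96512483e-05]), 'eef_pos': array([ 0.12366655, -0.53568435,  0.22748633]), 'eef_rot': array([-3.12031366e+00, -3.55281609e-01, -2.17305688e-04]), 'force': array([0.06920847, 0.79103159, 0.49762506]), 'ft_torque': array([-0.05124544,  0.03547104,  0.01626148]), 'grip_force': 0.0, 'gripper_width': 0.9992726584750036}
scene [ 1.16558176 -0.55392209  0.93968546] [-0.58511252  0.35531198 -0.72896964]
side [0.17033475 0.61608601 0.75829271] [ 0.26457544 -0.71525677 -0.64684433]
{'intrinsics': array([[366.99348999,   0.        , 276.42536055],
       [  0.        , 366.99348999, 210.48714473],
       [  0.        ,   0.        ,   1.        ]]), 'k1': 0.0006363965914395448, 'T_tool_cam': array([[ 3.61095103e-04, -9.56275967e-01, -2.92465629e-01,
         7.50197174e-02],
       [ 9.99999882e-01,  2.49857429e-04,  4.17698334e-04,
         1.08919841e-03],
       [-3.26360168e-04, -2.92465745e-01,  9.56275944e-01,
        -1.57055868e-01],
       [ 0.00000000e+00,  0.00000000e+00,  0.00000000e+00,
         1.00000000e+00]])}
```

View pics/s1.png

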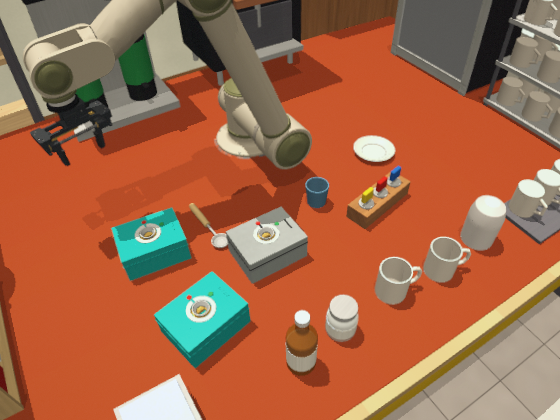

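View pics/d1.png

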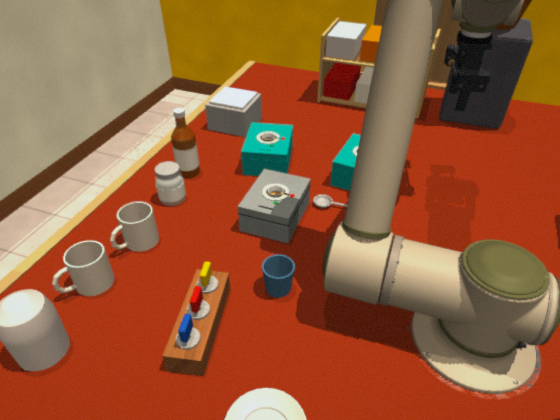

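The scene picture shows the grey box with its keyway near (266,234) and the rack with yellow (367,195), red (381,185) and blue (395,175) heads. In the side view the keyway is near (276,192) and the heads are at (206,273), (196,299) and (185,326). I'll turn these into positions.

```bash
python3 - <<'E'
from h import *
P={'yel':((367,195),(206,274),.084),'red':((381,185),(196,299),.084),'blu':((395,175),(185,326),.084),'key':((266,234),(276,192),.086)}
for k,(a,b,z) in P.items(): print(k,atz('scene',a,z).round(4),atz('side',b,z).round(4))
# box top corners
for n,c in(('scene',[(228,239),(285,211),(307,240),(250,268)]),('side',[(259,171),(311,184),(289,221),(240,206)])):
    X=[atz(n,p,.08)[:2] for p in c]; print(n,np.mean(X,0),[ (np.linalg.norm(X[i]-X[i-1]).round(3),np.degrees(np.arctan2(*(X[i]-X[i-1])[::-1])).round(1)) for i in range(4)])
a,b=[cv2.resize(cv2.imread(f)[y:y+130,x:x+130],(390*1,390)) for f,x,y in(('pics/s1.png',220,180),('pics/d1.png',220,130))]
cv2.imwrite('pics/c1.png',np.hstack([a,b]))
E
```

```text
yel [0.5259 0.0981 0.084 ] [0.5228 0.099  0.084 ]
red [0.5153 0.1581 0.084 ] [0.5106 0.1622 0.084 ]
blu [0.5043 0.2212 0.084 ] [0.4992 0.2231 0.084 ]
key [ 0.5005 -0.2127  0.086 ] [ 0.4875 -0.2028  0.086 ]
scene [ 0.51227133 -0.21415885] [(np.float64(0.111), np.float64(-178.3)), (np.float64(0.176), np.float64(92.0)), (np.float64(0.118), np.float64(-3.4)), (np.float64(0.165), np.float64(-90.1))]
side [ 0.48950041 -0.19962468] [(np.float64(0.153), np.float64(-84.7)), (np.float64(0.147), np.float64(177.6)), (np.float64(0.156), np.float64(88.5)), (np.float64(0.129), np.float64(-4.3))]
```

View pics/c1.png

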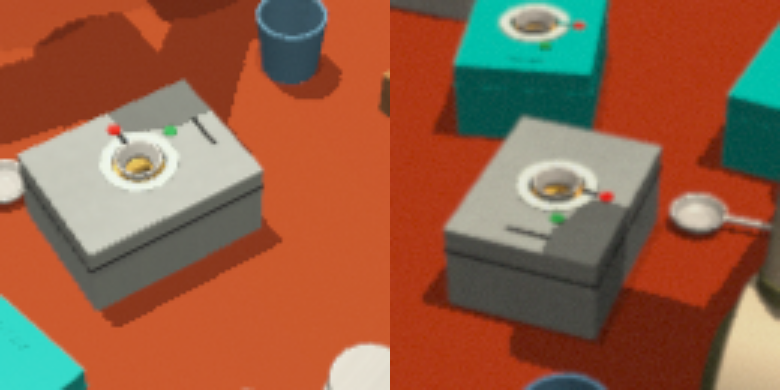

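The crop shows the funnel centre at scene (266,233) and side (275,191), with the pointer at the red mark. The keyway is near (0.495, -0.208), and the rack is yawed about 10°. Next I go over the lock for a close look.

```bash
python3 -m crank '{"translation":[[0.87,-0.47,0],[0.87,-0.47,0],[0.87,-0.47,0],[0.87,-0.47,0],[0.87,-0.47,0],[0.87,-0.47,0],[0.87,-0.47,0],[0.87,-0.47,0],[0.87,-0.47,0],[0.87,-0.47,0],[0,0,0],[0,0,0],[0,0,0],[0,0,0],[0,0,0],[0,0,0],[0,0,0],[0,0,0],[0,0,0],[0,0,0]],"dr":[[0,0,0],[0,0,0],[0,0,0],[0,0,0],[0,0,0],[0,0,0],[0,0,0],[0,0,0],[0,0,0],[0,0,0],[0,0,-1],[0,0,-1],[0,0,-1],[0,0,-1],[0,0,-1],[0,0,-1],[0,0,-1],[0,0,-1],[0,0,-1],[0,0,-1]],"jaw":[0,0,0,0,0,0,0,0,0,0,0,0,0,0,0,0,0,0,0,0]}'
python3 -m crank '{"translation":[[0,0,0],[0,0,0],[0,0,0],[0,0,0],[0,0,0]],"dr":[[0,0,-1],[0,0,-1],[0,0,-1],[0,0,-1],[0,0,0]],"jaw":[0,0,0,0,0]}'
python3 - <<'E'
from h import *
snap('wrist','w2.png')
E
```

```text
time_s: 2.65
eef_pos: [0.4946, -0.209, 0.2277]
eef_rot: [-2.565, -1.812, 0.0]
force: [-0.1, -0.2, -0.7]
gripper_width: 1.0
grip_force: 0.0
time_s: 3.28
eef_pos: [0.4946, -0.209, 0.2277]
eef_rot: [-2.159, -2.281, 0.0]
force: [0.7, 0.4, 0.5]
gripper_width: 0.997
grip_force: 0.0
```

View pics/w2.png

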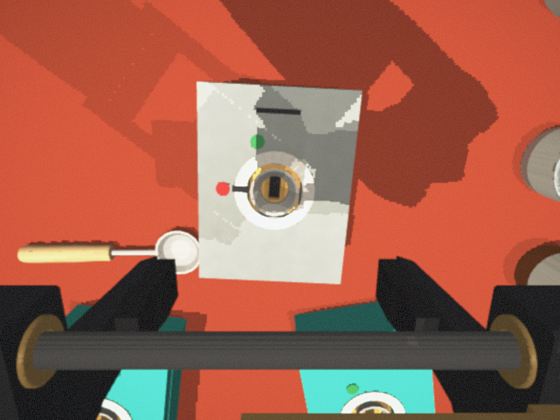

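The wrist picture shows the lock rim centred near (275,190), the slot at (275,187), red at (222,188) and green at (257,142). The box corners are at (197,82), (362,91), (341,284) and (199,277).

```bash
python3 - <<'E'
from h import *
p=np.load('pics/w2.png.npy'); A=lambda px,z:atz('wrist',px,z,p)
print('rim',A((275,190),.086),'dial',A((274,190),.081),'slot',A((275,187),.07))
for n in [((222.5,188),.081),((257.5,142),.081)]: 
    d=A(*n)-A((274,190),.081); print(np.linalg.norm(d),np.degrees(np.arctan2(d[1],d[0])))
c=[A(q,.08)[:2] for q in [(197,82),(362,91),(341,284),(199,277)]]; print(np.mean(c,0))
for i in range(4): d=c[i]-c[i-1]; print(np.linalg.norm(d),np.degrees(np.arctan2(d[1],d[0])))
im=cv2.imread('pics/w2.png')[140:240,225:325]; a=cv2.resize(im,(560,560),interpolation=cv2.INTER_CUBIC); cv2.imwrite('pics/c2.png',a)
h=[np.array([.5228,.099]),np.array([.511,.161])]
print('yaw tool',np.degrees(np.arctan2(*Ro.from_rotvec(p[3:]).as_matrix()[:2,0][::-1])))
print('mid target',toolmove([.512,.161,.22]))
E
```

```text
rim [ 0.49292267 -0.20813988  0.086     ] dial [ 0.49211381 -0.20941096  0.081     ] slot [ 0.49290586 -0.20934685  0.07      ]
0.04379324656597481 -179.08711628377827
0.04257529461533994 111.57211378176102
[ 0.49268516 -0.21064458]
0.16956459091327925 90.18640416153146
0.13006912939301343 0.21723919576344652
0.16986048850438232 -89.47780781118894
0.13106478004855582 -179.91107334427423
yaw tool 93.15792387180552
mid target [7.37183382 0.74614263 0.15730442]
```

View pics/c2.png

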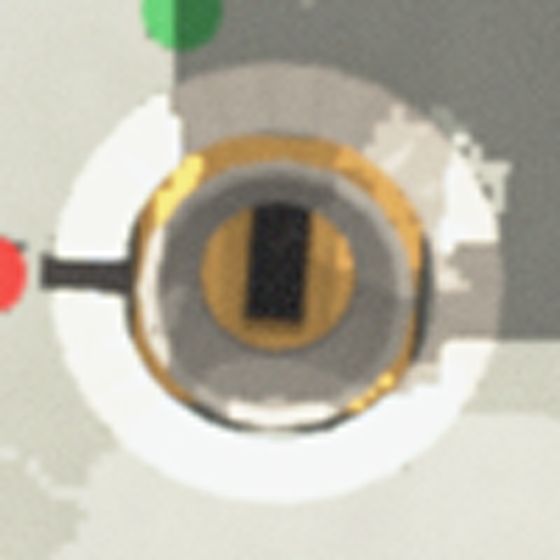

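The box yaw is about 0, the slot lies along world y, and the keyway is at (0.4925, -0.2088). Now to the rack.

```bash
python3 -m crank '{"translation":[[0.92,0.09,0],[0.92,0.09,0],[0.92,0.09,0],[0.92,0.09,0],[0.92,0.09,0],[0.92,0.09,0],[0.92,0.09,0],[0.92,0.09,0],[0,0,0],[0,0,0]],"dr":[[0,0,0],[0,0,0],[0,0,0],[0,0,0],[0,0,0],[0,0,0],[0,0,0],[0,0,-0.62],[0,0,-0.62],[0,0,0]],"jaw":[0,0,0,0,0,0,0,0,0,0]}'
python3 - <<'E'
from h import *
im=snap('wrist','w3.png')
hsv=cv2.cvtColor(im,cv2.COLOR_RGB2HSV); 
E
```

```text
time_s: 4.58
eef_pos: [0.5099, 0.1607, 0.2278]
eef_rot: [-2.014, -2.411, 0.0]
force: [0.1, 0.3, -0.3]
gripper_width: 1.001
grip_force: 0.0
```

View pics/w3.png

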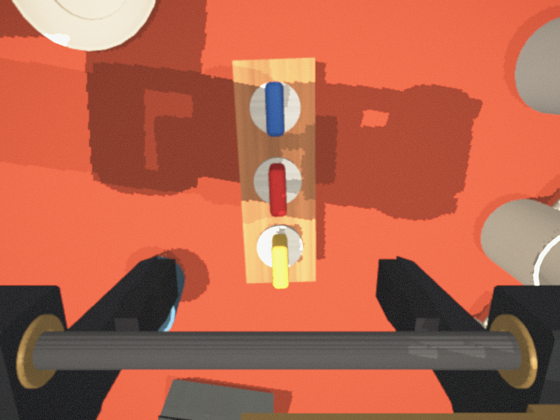

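The wrist picture shows the flange discs at blue (275,107), red (278,181) and yellow (279,246), and the rack's left edge running from (233,61) to (247,283).

```bash
python3 - <<'E'
from h import *
p=np.load('pics/w3.png.npy'); A=lambda px,z:atz('wrist',px,z,p)[:2]
b,r,y=[A(q,.055) for q in [(275,107),(278,181),(279,246)]]; print(b,r,y,np.degrees(np.arctan2(*(b-y)[::-1])),np.linalg.norm(b-y))
im=cv2.imread('pics/w3.png');h=cv2.cvtColor(im,cv2.COLOR_BGR2HSV)
c=[A(q,.05) for q in [(233,61),(315,58),(316,281),(247,283)]]; print(np.mean(c,0))
for i in range(4): d=c[i]-c[i-1]; print(np.linalg.norm(d),np.degrees(np.arctan2(d[1],d[0])))
for n,lo,hi,box in [('y',(22,150,120),(35,255,255),(200,220,80)),('b',(105,150,40),(130,255,255),(200,70,80))]:
    m=cv2.inRange(h,lo,hi); m[:, :240]=0; m[:,320:]=0; m[300:]=0; ys,xs=np.nonzero(m); print(n,xs.mean(),ys.mean(),ys.min(),ys.max(),cv2.minAreaRect(np.c_[xs,ys].astype(np.float32)), A((xs.mean(),ys.mean()),.095))
print(np.degrees(np.arctan2(*Ro.from_rotvec(p[3:]).as_matrix()[:2,0][::-1])))
E
```

```text
[0.4961082  0.22648301] [0.51038086 0.16266766] [0.52285301 0.09965421] 101.9076948493774 0.1296180170826594
[0.51058145 0.16186426]
0.2097013276723666 102.16641268488948
0.0695392891417872 12.198698680308812
0.20976169689324362 -77.70582297878694
0.07000703011940898 -167.85049812680154
y 280.43373493975906 250.0 235 288 ((279.2451477050781, 261.42218017578125), (53.14630126953125, 15.407437324523926), 86.42366790771484) [0.52152853 0.11250832]
b 274.2564417177914 108.51411042944785 83 135 ((274.0, 109.0), (52.0, 16.0), 90.0) [0.49579923 0.22616471]
100.23961412545228
```

Rack yaw is 12.2° and its centre is (0.5105, 0.162). Yellow goes first. The jaw is part-closed on the way down to stay clear of the blue cup.

```bash
python3 -m crank '{"translation":[[0,0,0],[-0.64,0.01,0],[-0.64,0.01,0],[0,0,0.9],[0,0,0.9],[0,0,0.6],[0,0,0.46],[0,0,0],[0,0,0],[0,0,0],[0,0,0]],"dr":[[0,0,-0.35],[0,0,0],[0,0,0],[0,0,0],[0,0,0],[0,0,0],[0,0,0],[0,0,0],[0,0,0],[0,0,0],[0,0,0]],"jaw":[140,140,140,140,140,140,140,255,255,255,255]}' 30
python3 -m crank '{"translation":[[0,0,-0.2],[0,0,-0.6],[0,0,-0.8],[0,0,-0.7],[0,0,0]],"dr":[[0,0,0],[0,0,0],[0,0,0],[0,0,0],[0,0,0]],"jaw":[255,255,255,255,255]}' 30
python3 - <<'E'
from h import *
a=snap('scene','s2.png');b=snap('side','d2.png')
print(toolmove([.4925,-.2088,.195]))
cs=[]
for n,f in(('scene','s2.png'),('side','d2.png')):
    u,v=proj(n,robot.sense()['eef_pos'],None)[0].astype(int); im=cv2.imread('pics/'+f); cs.append(cv2.resize(im[max(v-60,0):max(v-60,0)+120,u-60:u+60],(390,390)))
cv2.imwrite('pics/c3.png',np.hstack(cs))
E
```

```text
time_s: 6.0
eef_pos: [0.5251, 0.0979, 0.0859]
eef_rot: [1.969, 2.446, 0.001]
force: [-0.5, -1.5, 5.5]
gripper_width: 0.155
grip_force: 30.0
time_s: 6.62
eef_pos: [0.5255, 0.0981, 0.2028]
eef_rot: [1.967, 2.444, 0.005]
force: [0.2, -0.1, -1.3]
gripper_width: 0.15
grip_force: 30.0
[-5.86090402 -1.93094535  0.0925544 ]
```

View pics/c3.png

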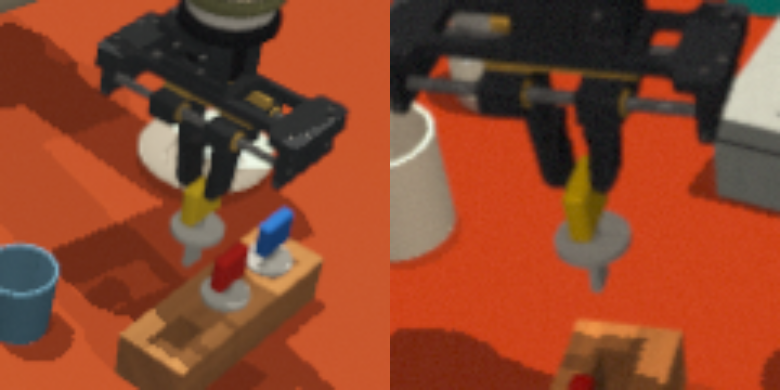

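Yellow is held cleanly with its blade down. I carry it to the lock.

```bash
python3 -m crank '{"translation":[[-0.837,-0.276,0],[-0.837,-0.276,0],[-0.837,-0.276,0],[-0.837,-0.276,0],[-0.837,-0.276,0],[-0.837,-0.276,0],[-0.837,-0.276,0],[0,0,0],[0,0,0],[0,0,0],[0,0,0]],"dr":[[0,0,0],[0,0,0],[0,0,0],[0,0,0],[0,0,0],[0,0,0],[0,0,0],[0,0,1],[0,0,1],[0,0,0.12],[0,0,0]],"jaw":[255,255,255,255,255,255,255,255,255,255,255]}' 30
python3 - <<'E'
from h import *
p=robot.sense();R=Ro.from_rotvec(p['eef_rot']).as_matrix();print(toolmove([.4925,-.2088,.152]),np.degrees(np.arctan2(R[1,0],R[0,0])))
im=snap('wrist','w4.png')
E
```

```text
time_s: 8.1
eef_pos: [0.4926, -0.2085, 0.1993]
eef_rot: [-2.215, -2.226, 0.0]
force: [-0.3, 0.3, 0.0]
gripper_width: 0.155
grip_force: 30.0
[-0.0060646  -0.00107593  0.94593016] 90.27924895081986
```

View pics/w4.png

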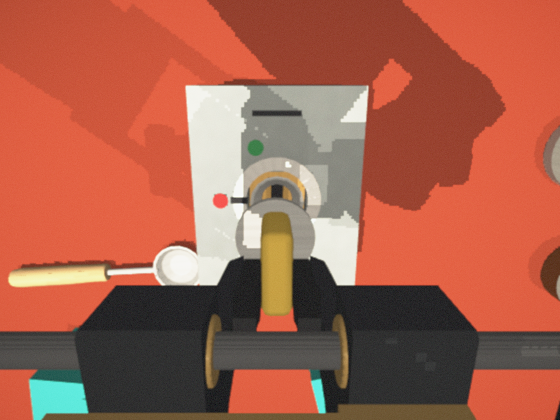

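The picture shows the yellow key square to the box, with its flange at (276,234) and the lock just beyond at (276,193). I go down gently.

```bash
python3 -m crank '{"translation":[[0,0,0.5],[0,0,0.45],[0,0,0.1],[0,0,0.1],[0,0,0]],"dr":[[0,0,0],[0,0,0],[0,0,0],[0,0,0],[0,0,0]],"jaw":[255,255,255,255,255]}' 30
python3 -m crank '{"translation":[[0,0,0.08],[0,0,0.08],[0,0,0]],"dr":[[0,0,0],[0,0,0],[0,0,0]],"jaw":[255,255,255]}' 30
```

```text
time_s: 8.78
eef_pos: [0.493, -0.2088, 0.1428]
eef_rot: [2.217, 2.225, 0.0]
force: [-0.0, -0.1, 0.2]
gripper_width: 0.152
grip_force: 30.0
time_s: 9.15
eef_pos: [0.4927, -0.2087, 0.1342]
eef_rot: [-2.218, -2.224, 0.0]
force: [0.0, 0.2, -0.9]
gripper_width: 0.156
grip_force: 30.0
```

```bash
python3 -m crank '{"translation":[[0,0,0.08],[0,0,0.08],[0,0,0.04],[0,0,0]],"dr":[[0,0,0],[0,0,0],[0,0,0],[0,0,0]],"jaw":[255,255,255,255]}' 30
python3 - <<'E'
from h import *
a=snap('scene','s3.png');b=snap('side','d3.png');cs=[]
for n,f in(('scene','s3.png'),('side','d3.png')):
    u,v=proj(n,robot.sense()['eef_pos'],None)[0].astype(int); im=cv2.imread('pics/'+f); cs.append(cv2.resize(im[v-60:v+60,u-60:u+60],(390,390)))
cv2.imwrite('pics/c4.png',np.hstack(cs)); print(robot.sense()['joint_positions'])
E
```

```text
time_s: 9.65
eef_pos: [0.4927, -0.2088, 0.1243]
eef_rot: [-2.218, -2.224, 0.0]
force: [0.0, 0.6, -0.7]
gripper_width: 0.152
grip_force: 30.0
[-6.22117784e-01  4.54533935e-01  1.50163718e+00  3.18133538e-05
  1.18539673e+00 -6.25092609e-01]
```

View pics/c4.png

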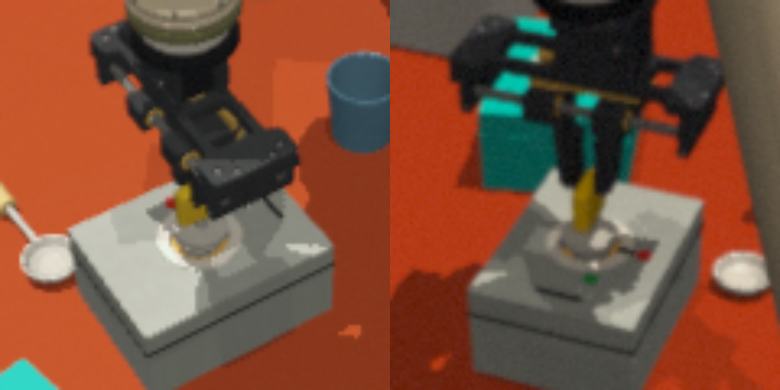

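Both views show yellow nearly home in the lock, with its flange just above the rim. I seat it, then turn clockwise.

```bash
python3 -m crank '{"translation":[[0,0,0.03],[0,0,0.02],[0,0,0]],"dr":[[0,0,0],[0,0,0],[0,0,0]],"jaw":[255,255,255]}' 50
python3 -m crank '{"translation":[[0,0,0],[0,0,0],[0,0,0],[0,0,0],[0,0,0],[0,0,0],[0,0,0],[0,0,0]],"dr":[[0,0,1],[0,0,1],[0,0,1],[0,0,1],[0,0,1],[0,0,1],[0,0,0],[0,0,0]],"jaw":[255,255,255,255,255,255,255,255]}' 50; python3 -c "
from h import *
print(robot.sense()['ft_torque'])"
```

```text
time_s: 10.12
eef_pos: [0.4928, -0.2088, 0.1221]
eef_rot: [2.218, 2.225, -0.0]
force: [-1.4, -0.4, 0.3]
gripper_width: 0.144
grip_force: 50.0
time_s: 11.12
eef_pos: [0.4929, -0.2089, 0.122]
eef_rot: [2.775, 1.472, 0.0]
force: [-0.2, -1.4, 0.9]
gripper_width: 0.147
grip_force: 50.0
[-0.26202224 -0.06290259  0.05829647]
```

```bash
python3 -m crank '{"translation":[[0,0,0],[0,0,0],[0,0,0],[0,0,0],[0,0,0],[0,0,0],[0,0,0],[0,0,0],[0,0,0],[0,0,0]],"dr":[[0,0,1],[0,0,1],[0,0,1],[0,0,1],[0,0,1],[0,0,1],[0,0,1],[0,0,1],[0,0,0],[0,0,0]],"jaw":[255,255,255,255,255,255,255,255,255,255]}' 50; python3 - <<'E'
from h import *
s=robot.sense();R=Ro.from_rotvec(s['eef_rot']).as_matrix();print(s['ft_torque'],s['force'],np.degrees(np.arctan2(R[1,0],R[0,0])))
im=snap('wrist','w5.png');b=snap('side','d5.png')
u,v=proj('wrist',[.4925,-.2088,.081],np.load('pics/w5.png.npy'))[0].astype(int);print(u,v)
im=cv2.imread('pics/w5.png')[max(0,v-90):v+70,u-90:u+90]
u,v=proj('side',[.4925,-.2088,.081],None)[0].astype(int)
cv2.imwrite('pics/c5.png',np.hstack([cv2.resize(im,(390,390)),cv2.resize(cv2.imread('pics/d5.png')[v-45:v+45,u-45:u+45],(390,390))]))
E
```

```text
time_s: 12.38
eef_pos: [0.4928, -0.2089, 0.122]
eef_rot: [3.129, 0.276, -0.0]
force: [-0.0, -2.1, 0.5]
gripper_width: 0.145
grip_force: 50.0
[-0.24583279  0.11855744  0.12447608] [-0.0449305  -2.07764387  0.45743696] 10.098642672882752
274 235
```

View pics/c5.png

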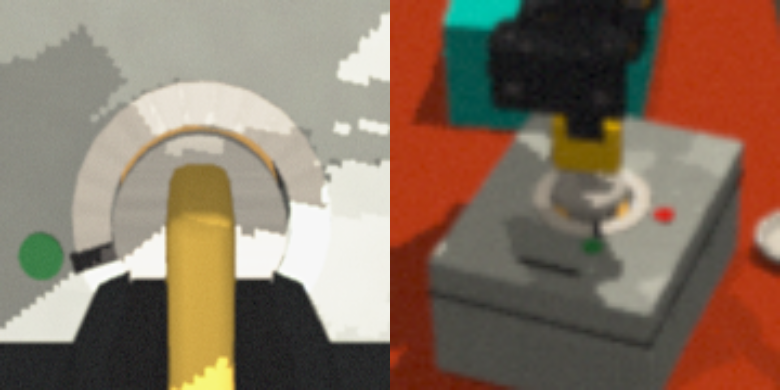

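The pointer (93,255 in the left crop) is at or almost at the green mark. I turn a little more and watch the torque to find the stop.

```bash
for i in 1; do python3 -m crank '{"translation":[[0,0,0],[0,0,0],[0,0,0]],"dr":[[0,0,0.4],[0,0,0.4],[0,0,0]],"jaw":[255,255,255]}' 50; done; python3 - <<'E'
from h import *
s=robot.sense();R=Ro.from_rotvec(s['eef_rot']).as_matrix();print(s['ft_torque'],s['force'],np.degrees(np.arctan2(R[1,0],R[0,0])))
im=snap('wrist','w6.png');P=np.load('pics/w6.png.npy')
t=np.radians(np.arange(90,181,1.))
g=cv2.cvtColor(im,cv2.COLOR_RGB2GRAY).astype(float); r=np.linspace(.026,.031,5)
v=[]
for a in t:
    q=proj('wrist',[[.4925+x*np.cos(a),-.2088+x*np.sin(a),.081] for x in r],P); v.append(np.mean([g[int(round(y)),int(round(x))] for x,y in q if 0<=y<420 and 0<=x<560]))
v=np.array(v); print(list(zip(np.degrees(t).astype(int)[10:50:2],v[10:50:2].astype(int))))
E
```

```text
time_s: 12.85
eef_pos: [0.4928, -0.2088, 0.122]
eef_rot: [3.138, 0.149, 0.0]
force: [-0.0, -0.3, 1.5]
gripper_width: 0.148
grip_force: 50.0
[-0.25172631  0.19167174  0.12048092] [-0.00788551 -0.32447679  1.45390095] 5.444234965593797
[(np.int64(100), np.int64(185)), (np.int64(102), np.int64(184)), (np.int64(104), np.int64(182)), (np.int64(106), np.int64(181)), (np.int64(108), np.int64(177)), (np.int64(110), np.int64(86)), (np.int64(112), np.int64(40)), (np.int64(114), np.int64(40)), (np.int64(116), np.int64(43)), (np.int64(118), np.int64(47)), (np.int64(119), np.int64(159)), (np.int64(122), np.int64(245)), (np.int64(124), np.int64(248)), (np.int64(126), np.int64(249)), (np.int64(128), np.int64(105)), (np.int64(130), np.int64(37)), (np.int64(132), np.int64(37)), (np.int64(134), np.int64(40)), (np.int64(136), np.int64(36)), (np.int64(138), np.int64(38))]
```

```bash
python3 -m crank '{"translation":[[0,0,0],[0,0,0],[0,0,0]],"dr":[[0,0,0.4],[0,0,0.4],[0,0,0]],"jaw":[255,255,255]}' 50; cat > ptr.py <<'E'
from h import *
import sys
s=robot.sense();R=Ro.from_rotvec(s['eef_rot']).as_matrix();print(s['ft_torque'],np.degrees(np.arctan2(R[1,0],R[0,0])))
im=snap('wrist',sys.argv[1]);P=np.load('pics/'+sys.argv[1]+'.npy')
t=np.radians(np.arange(100,125.1,.5));g=cv2.cvtColor(im,cv2.COLOR_RGB2GRAY).astype(float);r=np.linspace(.026,.031,5)
v=np.array([np.mean([g[int(round(y)),int(round(x))] for x,y in proj('wrist',[[.4925+x*np.cos(a),-.2088+x*np.sin(a),.081] for x in r],P)]) for a in t])
print('pointer',np.degrees(t[v<80]).mean(),np.degrees(t[v<80])[[0,-1]])
h=cv2.cvtColor(im,cv2.COLOR_RGB2HSV);m=cv2.inRange(h,(50,120,60),(75,255,255));n,_,st,c=cv2.connectedComponentsWithStats(m)
for i in range(1,n):
    if st[i,4]>40: d=atz('wrist',c[i],.081,P)-[.4925,-.2088,.081]; print('green',st[i,4],np.linalg.norm(d),np.degrees(np.arctan2(d[1],d[0])))
E
python3 ptr.py w7.png
```

```text
time_s: 13.28
eef_pos: [0.4928, -0.2088, 0.122]
eef_rot: [3.141, 0.024, -0.0]
force: [-0.9, -1.2, 2.5]
gripper_width: 0.149
grip_force: 50.2
[-0.20393089  0.15353702  0.30572259] 0.883981036905341
pointer 113.94117647058823 [109.5 125. ]
green 247 0.04279800151488734 112.40018451850956
```

The torque jumped to 0.31 N m, so the lock is at its stop. I release and retreat.

```bash
python3 -m crank '{"translation":[[0,0,0],[0,0,0],[0,0,0],[0,0,0],[0,0,-0.4],[0,0,-0.8],[0,0,-0.8],[0,0,0],[0,0,0]],"dr":[[0,0,0],[0,0,0],[0,0,0],[0,0,0],[0,0,0],[0,0,0],[0,0,0],[0,0,0],[0,0,0]],"jaw":[120,120,120,120,120,120,120,120,120]}' 30; python3 ptr.py w8.png
```

```text
time_s: 14.45
eef_pos: [0.4925, -0.2086, 0.2211]
eef_rot: [-3.141, -0.022, 0.002]
force: [0.4, -1.3, -0.1]
gripper_width: 0.53
grip_force: 0.0
[ 0.04034087  0.02051324 -0.00278184] 0.7913700541774505ptr.py:7: RuntimeWarning: Mean of empty slice.
  print('pointer',np.degrees(t[v<80]).mean(),np.degrees(t[v<80])[[0,-1]])
  ret = ret.dtype.type(ret / rcount)
Traceback (most recent call last):
  File "ptr.py", line 7, in <module>
    print('pointer',np.degrees(t[v<80]).mean(),np.degrees(t[v<80])[[0,-1]])
                                               ~~~~~~~~~~~~~~~~~~~^^^^^^^^
IndexError: index 0 is out of bounds for axis 0 with size 0
```

View pics/w8.png

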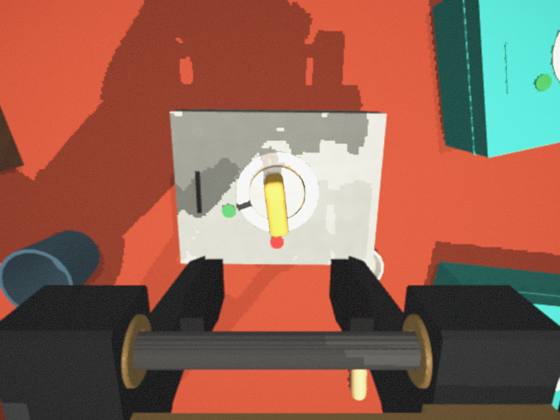

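The key stands seated and free in the lock. The pointer (238,207) lines up with the green mark (229,211) as seen from the centre (277,191), and the gripper is clear. I hand it in.

```bash
python3 -c "
from bench import robot
print(robot.finish_job())"
```

```text
the job is handed in; nothing more can be done
None
```

The yellow key, the first one I tried, went fully home; I turned it clockwise to the stop at the green mark, let go of it, and handed the job in at about 14.5 s with the gripper clear.

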